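# Move the charged battery from the charger to the painting turntable

### The job

Take the charged yellow battery out of its black charger and fit it in the battery well of the white painting turntable: pinch it so that its red snap tab is pressed fully in, lift it straight out, lower it upright into the well square to it and with the tab on the robot's left as in the charger, and push it down gently against the sprung contacts until it is fully home and the tab snaps out again and locks. Never force, wrench or crush it, and leave everything else on the bench as it is; finish with the battery let go.

Things in the scene. Friction and masses are not known exactly. Their poses are not given: they have to be found in the camera images.
- pack: Charged battery: yellow, black band, upright, 50 mm (its x) by 40 (y) by 90 tall, 0.16 to 0.28 kg. Origin: centre of its underside, z up; red snap tab on its +y face. Latched in the charger its underside is 12.5 mm above the table; let go unlatched in a well it rides about 4 mm higher. More than 25 N between it and charger or turntable, or a squeeze over 35 N, breaks something.
- tab (a joint): Travel of the battery's red snap tab, m: 0 fully out, 0.006 fully pressed in (towards the battery's -y). Needs 5 N to start, 11 N at the end, plus up to 5 N of rubbing while the catch is loaded. Moving with it, near the battery's foot, is a catch: flat top 17.5 mm above the underside, 6 mm proud of the +y face at rest, flush when fully pressed.
- tab_face (a point): Centre of the outer face of the tab's red thumb pad, which is 24 mm wide and reaches from 50 to 84 mm above the battery's underside. It stands 8 mm proud of the +y face at rest, 2 mm when pressed: across pad and opposite face 48 mm at rest, 42 mm pressed.
- pack_grip (a point): Point inside the battery on the pinch line, 67 mm above its underside, midway between the two squeezed faces when the tab is fully pressed (1 mm from the battery's middle towards +y). The pinch runs along the battery's y.
- pack_top (a point): Centre of the battery's flat top face, 90 mm above its underside.
- charger: Black charger fixed on the table, about 118 mm (x) by 75 mm (y), 46 mm high, the battery latched in its well at the start with its axes parallel to the charger's. Origin on the table under the centre of the well, z up. The battery's catch sits under a ledge on the well's +y side and passes it, in or out, only with the tab pressed all but fully.
- charger_mouth (a point): Centre of the top of the charger well's short flared mouth, 50 mm above the table. The well is 53 mm (x) by 43 mm (y), 1.5 mm play on each side of the battery, stop at 10.5 mm above the table; the underside of the ledge is 30 mm above the table. Sprung contacts in its floor push the battery up with about 5 N.
- turntable: White motorised painting turntable, steel platter with a black lacquer dish, fixed on the table. Origin on the table under the centre of its empty battery well (red flared mouth), z up. Platter 170 mm across, centre 150 mm from the well towards +x, dish top 94 mm above the table. The battery goes in with its axes parallel to the turntable's (tab to +y).
- turntable_mouth (a point): Nominal centre of the turntable well's mouth, 50 mm above the table. Well, stop, ledge and contacts are like the charger's, but this insert is height-adjustable and sits up to 9 mm higher or lower than nominal, unmeasured: feel for the hard stop. Contacts push 4.5 to 6.5 N over the last 6.5 mm above the stop; the catch snaps out from 2 mm above it. A snapped-out tab (0) inside the well is locked.
- spent_pack: Leave alone: the spent battery: a grey pack 90 x 50 x 46 mm lying on its side on the table; origin under its centre.
- scissors: Leave alone: red-handled scissors lying flat, about 175 mm long, 12 mm high; origin at the pivot.
- jar_red: Leave alone: small red paint jar, 52 mm across, 60 mm tall; origin under its centre.
- jar_yellow: Leave alone: small yellow paint jar, 52 mm across, 60 mm tall; origin under its centre.
- oil_bottle: Leave alone: green bottle, 48 mm across, 130 mm tall; origin under its centre.
- brush: Leave alone: a brush 160 mm long lying flat in the middle of the table, beyond the spent battery; origin under its middle.
Things that resemble listed ones, but are neither listed nor needed, are in the scene too. What is shaped like the pack but purple is not meant. Several things look just like the charger: the one meant starts farthest to the robot's right.

How it is judged:
By the outcome, as a careful person would: the job done as asked, in the order asked, and still so for the second after the job is handed in, with the robot touching nothing.
It also fails if it takes over 61 s, if anything falls off the work surface, if the arm or the gripper's body presses on something with over 40 N, if the wrist force passes 120 N, or if a joint passes its speed limit or range.

### The arm

A 6-joint arm with a two-finger parallel gripper is mounted at the origin on the work surface. World frame = base frame: x ahead of the robot, y to its left, z up, the work surface at z = 0. Lengths are in m, angles in rad, forces in N, time in s.
With the tool pointing down it reaches from about 0.275 to 0.975 m from the base axis. Payload 8.4 kg.
Tool frame: the origin (TCP) lies at the very end of the fingers, on their centre line; the grasp point (between the pads) lies 19 mm behind it (bot.hold_point_z is the distance from the TCP to the grasp point, in m); y points along the fingers, x is the direction in which the jaws open and shut, and the axes are right-handed (so a half turn about y gives the same grasp; the last joint's range is limited). The gripper opens to 92 mm and grips with 3 to 60 N. Pads are 20 mm wide; open, the fingers measure 128 mm over their backs; the gripper's body (75 mm by 189 mm) begins 69 mm behind the grasp point.
Start: joints at [-1.223, 0.353, 1.633, -0, 1.155, -0.002], TCP at [0.214, -0.587, 0.215] pointing down, gripper open.
Joint ranges: [-2.63, 2.63], [-0.92, 2.1], [0.06, 2.66], [-1.3, 4.44], [0, 2.69], [-3.02, 3.02]. Speed limits (rad/s): [2.22, 2.22, 2.79, 3.14, 3.14, 3.14].

### API

Orientations are given as a unit quaternion [w, x, y, z].
In Python, from station import bot, cams gives the robot as it stands.
- The arm moves only by the shell command python3 -m inch 'ROWS' [FORCE]. ROWS is a JSON object of lists of equal length, an entry for each row: "gripper": the finger opening in mm, from 0 to 91.9; "translation": the shift along the world's x, y, z scaled (see below), a list of three; "twist": the turn about the world's z scaled (see below). In form: {"gripper": [gripper, ...], "translation": [[x, y, z], ...], "twist": [twist, ...]}. A call has exactly 10 rows; each row is the pose to reach, as a shift and turn from the pose commanded when the call began; what a row does not reach only later rows make up. The controller multiplies each number of a shift by 0.5 m and each number of a turn by 30 degrees. A row lasts 1/10 s, in which the tool goes at most 50 mm and 8.59 degrees, less where a joint would pass 70% of its speed; a pose out of reach is approached as far as the arm can. A call with a number of a shift or a turn outside -1 to 1 is refused whole. A call with a gripper value outside its range is refused whole. The fingers move at their own pace and stop on an object; FORCE is the grip in N (left out, the last holds). Time passes only in rows, so rows that repeat a pose let the fingers close, or fill a call up. It gives the time, the measured TCP pose, the force and the opening at its end, in the units of the state.
- bot.get_obs(): the state, without advancing time (a new reading comes with each control period).
- cams.grab_frame(name): name is "scene" or "top" or "wrist"; returns a dict with "img" (400x640x3 uint8, red, green, blue), "camera_matrix" (3x3 intrinsics, pixels), "rvec" (rotation vector, rad) and "tvec" (3), from world to camera coordinates, as OpenCV has them; the wrist camera has in their place "hand_eye" (4x4, takes a point from camera to tool coordinates, whose origin is the TCP and whose axes are the tool frame's). Camera axes: x right, y down, z forward; pixel columns grow to the right and rows downward; lengths in m; the calibration is good to about 2 mm. A picture is of the moment at which its call begins: read the wrist's pose just before it. There is no depth.
- bot.sign_off(): hands the job in, once; it reports no verdict.
Trained networks look in a picture, given as the dict that the camera call returned (one of the last four; its "shot" number tells which), for a name from the list of things; names that differ only in an ending like _2 or _b are one class to them, and where a whole thing is asked for, a point or a joint stands for the part that bears it (a point fixed in the world has none). Each returns a list of dicts, best first, with "score" (0 to 1); they miss things now and then, are a little off and sometimes report something else, mostly with a low value. They report only what shows in the picture. A call takes as long as a camera call. They do not tell look-alikes from the thing itself.
- cams.regions_of(label, picture): "pixels" (400x640 bool, what is visible of it) and "uv" ([column, row] in pixels, amid what is visible of it).
- cams.spot_point(label, picture): "uv" ([column, row] in pixels: a listed point, or the origin of a listed thing).
The state is a dict: "t": time; "q": joint angles; "qvel": joint speeds; "joint_efforts": joint torques, N m; "ee_pos": TCP position; "ee_rot": TCP orientation; "wrist_force": force on the tool from outside, world axes, zero at the start; "ft_torque": the same for the moment, N m; "finger_gap": finger opening in m.
Only numpy, scipy, OpenCV 4.12 (cv2) and the standard library are available. Lean on these libraries where they do the work, as an engineer would, in place of code of your own. Each camera call takes 0.05 s, during which the arm holds its last target. There are 200 camera calls.

## Working session

There is one attempt and no reset: what is moved stays moved. The work goes in short steps, Python scripts to look and compute and a shell command to move; the robot and the scene stay as the last step left them, time stands still between calls to the robot, and variables do not carry over. Pictures are saved under pics/ and viewed, about 8 in all and at most 12, crops included, and the job is handed in when it is done.

```bash
mkdir -p pics; ls
cat > h.py <<'E'
import numpy as np, cv2
from station import bot, cams
def save(p,n): cv2.imwrite('pics/'+n, p['img'][:,:,::-1])
def ray(p,uv,o=None):
    K=np.array(p['camera_matrix']); d=np.linalg.inv(K)@np.array([uv[0],uv[1],1.])
    if 'rvec' in p:
        R=cv2.Rodrigues(np.array(p['rvec'],float))[0]; t=np.array(p['tvec'],float).ravel()
        return -R.T@t, R.T@d
    T=np.array(p['hand_eye']); w,x,y,z=o['ee_rot']
    from scipy.spatial.transform import Rotation as Ro
    R=Ro.from_quat([x,y,z,w]).as_matrix()
    return R@T[:3,3]+np.array(o['ee_pos']), R@T[:3,:3]@d
def atz(p,uv,z,o=None):
    c,d=ray(p,uv,o); return c+d*(z-c[2])/d[2]
def proj(p,X,o=None):
    K=np.array(p['camera_matrix']); X=np.atleast_2d(X).astype(float)
    if 'rvec' in p:
        return cv2.projectPoints(X,np.array(p['rvec'],float),np.array(p['tvec'],float),K,None)[0].reshape(-1,2)
    T=np.array(p['hand_eye']); w,x,y,z=o['ee_rot']
    from scipy.spatial.transform import Rotation as Ro
    R=Ro.from_quat([x,y,z,w]).as_matrix()
    W=np.eye(4);W[:3,:3]=R;W[:3,3]=o['ee_pos']; M=np.linalg.inv(W@T)
    C=X@M[:3,:3].T+M[:3,3]; u=C@K.T; return u[:,:2]/u[:,2:]
E
python3 - <<'E'
from h import *
o=bot.get_obs(); print(o)
for n in ('top','scene'):
    p=cams.grab_frame(n); save(p,n+'0.png'); print(n, ray(p,(320,200)))
    for l,z in (('pack_top',.1025),('charger_mouth',.05),('turntable_mouth',.05),('tab_face',.08),('charger',0),('turntable',0)):
        for r in cams.spot_point(l,p)[:5]: print(l,round(r['score'],2),np.round(r['uv'],1),np.round(atz(p,r['uv'],z),4))
E
```

```text
pics
{'t': 0.0, 'q': array([-1.22339001e+00,  3.53605318e-01,  1.63409125e+00, -1.33816187e-05,
        1.15522351e+00, -2.40045992e-03]), 'qvel': array([-0.00066406, -0.00215877, -0.00146362,  0.00239181,  0.00060554,
       -0.00042301]), 'joint_efforts': array([-2.86472441e-04, -5.93837750e+01, -3.34207857e+01,  6.95526623e-02,
        2.33836047e-02, -6.36435152e-05]), 'ee_pos': array([ 0.2140305 , -0.58670138,  0.2139088 ]), 'ee_rot': array([ 0.57964558, -0.57911272,  0.4057499 , -0.40497714]), 'wrist_force': array([0.32073826, 0.3860109 , 0.09753699]), 'ft_torque': array([-0.02221054,  0.03304884, -0.02311582]), 'finger_gap': 0.09208761234336003}
top (array([ 0.40661103, -0.00913643,  1.42630713]), array([ 0.07728632,  0.00911281, -0.99697198]))
pack_top 0.58 [271.7 212.3] [0.4711 0.1458 0.1025]
pack_top 0.54 [227.2 219.3] [0.4489 0.2776 0.1025]
charger_mouth 0.85 [199.4 267.2] [0.3031 0.3702 0.05  ]
charger_mouth 0.81 [231.6 216.8] [0.4584 0.2756 0.05  ]
charger 0.96 [236.9 216. ] [0.463 0.269 0.   ]
charger 0.63 [204.5 265.8] [0.3039 0.3679 0.    ]
turntable 0.75 [401.2 203.9] [ 0.5075 -0.2553  0.    ]
turntable 0.64 [233.4 218.3] [0.4556 0.28   0.    ]
scene (array([1.13204466, 0.75355185, 0.7983699 ]), array([-0.526686  , -0.60972152, -0.59232251]))
pack_top 0.97 [350.8 212.4] [0.4849 0.1401 0.1025]
pack_top 0.65 [386.3 235.4] [0.482  0.2728 0.1025]
charger_mouth 0.84 [453.2 243. ] [0.3137 0.3798 0.05  ]
charger_mouth 0.78 [390.1 248. ] [0.4645 0.2785 0.05  ]
turntable_mouth 0.62 [266.6 173.4] [ 0.5075 -0.2601  0.05  ]
tab_face 0.52 [398.6 244.9] [0.4647 0.3043 0.08  ]
tab_face 0.42 [362.4 225.8] [0.4819 0.1858 0.08  ]
charger 0.75 [450.3 254. ] [0.3058 0.3766 0.    ]
charger 0.64 [386.2 258.2] [0.4606 0.2677 0.    ]
turntable 0.8 [265.9 184.8] [ 0.5113 -0.2656  0.    ]
turntable 0.47 [401.6 245. ] [ 0.3839  0.2603 -0.    ]
```

View pics/top0.png

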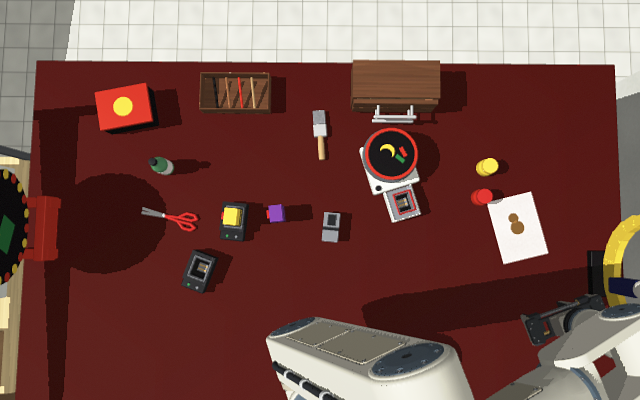

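View pics/scene0.png

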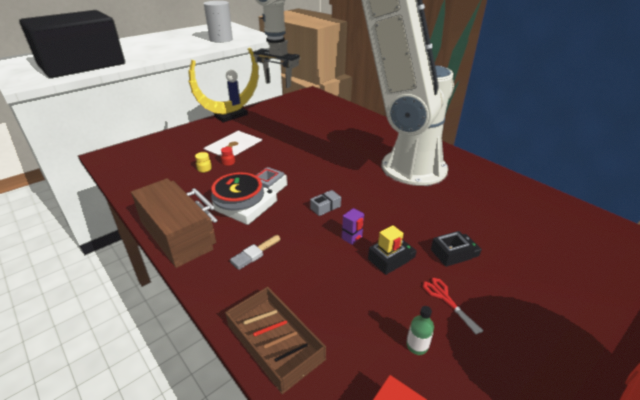

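The top view shows the yellow pack in the charger at (232,216), with its tab on the left. An empty look-alike charger sits at (200,268) and the purple pack at (276,213). The turntable well is at (403,203), with its platter at (391,155). The scene view agrees.

Run:
```python
from h import *
from scipy.spatial.transform import Rotation as Ro
o=bot.get_obs(); w,x,y,z=o['ee_rot']; print(Ro.from_quat([x,y,z,w]).as_matrix().round(3))
p=cams.grab_frame('wrist'); print(np.array(p['hand_eye']).round(3)); print(p['camera_matrix'])
p=cams.grab_frame('top')
for l in ('charger','pack','turntable'):
    for r in cams.regions_of(l,p)[:3]:
        m=r['pixels'].astype(np.uint8); c=max(cv2.findContours(m,0,1)[0],key=cv2.contourArea)
        z={'charger':.046,'pack':.1,'turntable':.05}[l]
        W=np.array([atz(p,q,z)[:2] for q in c.reshape(-1,2)],np.float32)
        print(l,r['score'],r['uv'],cv2.minAreaRect(W))
print('platter',atz(p,(391,154.5),.094), 'well',atz(p,(403,203),.05))
```

```text
[[ 0.343  0.     0.939]
 [-0.939 -0.     0.343]
 [ 0.    -1.     0.   ]]
[[ 1.    -0.001 -0.    -0.001]
 [ 0.    -0.297  0.955 -0.171]
 [-0.001 -0.955 -0.297  0.085]
 [ 0.     0.     0.     1.   ]]
[[351.20546419   0.         322.36675424]
 [  0.         351.20546419 200.12262011]
 [  0.           0.           1.        ]]
charger 0.68 [231.6, 228.6] ((0.44629982113838196, 0.2710891366004944), (0.082973912358284, 0.1168929859995842), 84.37640380859375)
charger 0.64 [199.0, 269.2] ((0.29176679253578186, 0.37330859899520874), (0.08415298163890839, 0.11862436681985855), 72.51384735107422)
charger 0.31 [320.9, 134.0] ((0.7199376225471497, 0.006550552323460579), (0.15743041038513184, 0.04026375710964203), 5.945680141448975)
pack 0.62 [275.7, 212.7] ((0.4693300426006317, 0.1347728967666626), (0.053474534302949905, 0.0506092831492424), 1.1767051219940186)
pack 0.58 [230.9, 215.5] ((0.4589490592479706, 0.26573699712753296), (0.0535370297729969, 0.06261557340621948), 0.620539665222168)
pack 0.58 [236.5, 226.6] ((0.44421589374542236, 0.25832659006118774), (0.07891816645860672, 0.11088061332702637), 86.65082550048828)
turntable 0.79 [393.5, 168.3] ((0.6015527844429016, -0.2280583381652832), (0.2856890559196472, 0.1762840300798416), 18.514427185058594)
platter [ 0.64938946 -0.2089029   0.094     ] well [ 0.50676102 -0.25222272  0.05      ]
```

```bash
python3 -m inch '{"gripper":[91.9,91.9,91.9,91.9,91.9,91.9,91.9,91.9,91.9,91.9],"translation":[[0.06,0.06,0.07],[0.12,0.13,0.07],[0.18,0.2,0.07],[0.24,0.27,0.07],[0.31,0.34,0.07],[0.38,0.42,0.07],[0.45,0.5,0.07],[0.52,0.58,0.07],[0.588,0.664,0.07],[0.588,0.664,0.07]],"twist":[-0.087,-0.087,-0.087,-0.087,-0.087,-0.087,-0.087,-0.087,-0.087,-0.087]}'
python3 - <<'E'
from h import *
o=bot.get_obs(); p=cams.grab_frame('wrist'); save(p,'w1.png'); print(o['ee_pos'],o['wrist_force'])
for l in ('turntable_mouth','turntable'):
    for r in cams.spot_point(l,p)[:3]: print(l,r['score'],np.round(r['uv'],1),atz(p,r['uv'],.05 if 'm' in l else 0,o).round(4))
E
```

```text
t: 1.95
ee_pos: [0.5107, -0.2517, 0.2497]
ee_rot: [0.571, -0.57, 0.417, -0.418]
wrist_force: [-1.0, -0.8, -0.3]
finger_gap: 0.0919
[ 0.51066193 -0.25174157  0.24969447] [-1.0120187  -0.83525489 -0.34165551]
turntable_mouth 0.74 [322.6 169.8] [ 0.5141 -0.25    0.05  ]
turntable_mouth 0.62 [517.5 206.3] [ 0.5401 -0.4686  0.05  ]
turntable 0.6 [327.3 162. ] [ 0.5146 -0.2558  0.    ]
```

View pics/w1.png

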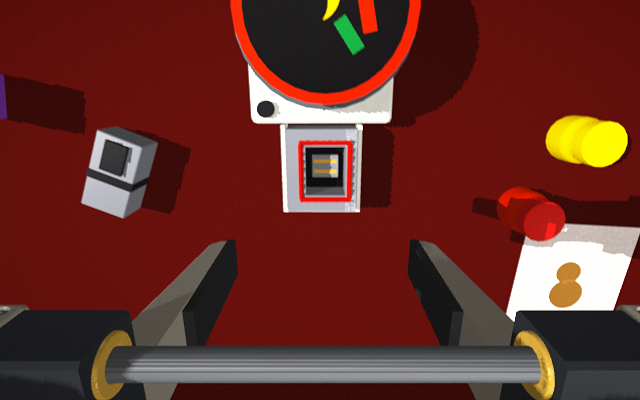

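Wrist view: the well's red mouth spans about (299–352, 142–201), near square to the image. The platter is above it and the grey spent pack is at left.

```bash
cat >> h.py <<'E'
def redrect(p,o,z=.05,box=None,save_=None):
    im=p['img'].astype(int); m=((im[:,:,0]>150)&(im[:,:,1]<90)&(im[:,:,2]<90)).astype(np.uint8)
    if box: k=np.zeros_like(m); k[box[1]:box[3],box[0]:box[2]]=1; m*=k
    c=max(cv2.findContours(m,0,1)[0],key=lambda c:cv2.contourArea(c))
    W=np.array([atz(p,q,z,o)[:2] for q in c.reshape(-1,2)+0.0],np.float32)
    return cv2.minAreaRect(W), cv2.minAreaRect(c), m.sum()
E
python3 - <<'E'
from h import *
o=bot.get_obs(); p=cams.grab_frame('wrist')
for z in (.041,.05,.059): print(z,redrect(p,o,z,(285,130,365,215)))
p=cams.grab_frame('top'); im=p['img']
for z in (.041,.05,.059): print(z,redrect(p,None,z,(385,183,420,225)))
E
python3 -c "
import cv2;a=cv2.imread('pics/w1.png')[110:225,265:385];cv2.imwrite('pics/w1c.png',cv2.resize(a,None,fx=5,fy=5,interpolation=2))"
```

```text
0.041 (((0.510227382183075, -0.2546699047088623), (0.06837601214647293, 0.05913659557700157), 17.511943817138672), ((323.0, 168.5), (61.0, 54.0), 90.0), np.uint64(993))
0.05 (((0.5120909214019775, -0.2540564239025116), (0.06675215065479279, 0.05773218721151352), 17.511903762817383), ((323.0, 168.5), (61.0, 54.0), 90.0), np.uint64(993))
0.059 (((0.5139544010162354, -0.2534429132938385), (0.06512831151485443, 0.05632777884602547), 17.511890411376953), ((323.0, 168.5), (61.0, 54.0), 90.0), np.uint64(993))Traceback (most recent call last):
  File "<stdin>", line 5, in <module>
  File "h.py", line 27, in redrect
    c=max(cv2.findContours(m,0,1)[0],key=lambda c:cv2.contourArea(c))
ValueError: max() iterable argument is empty
```

View pics/w1c.png

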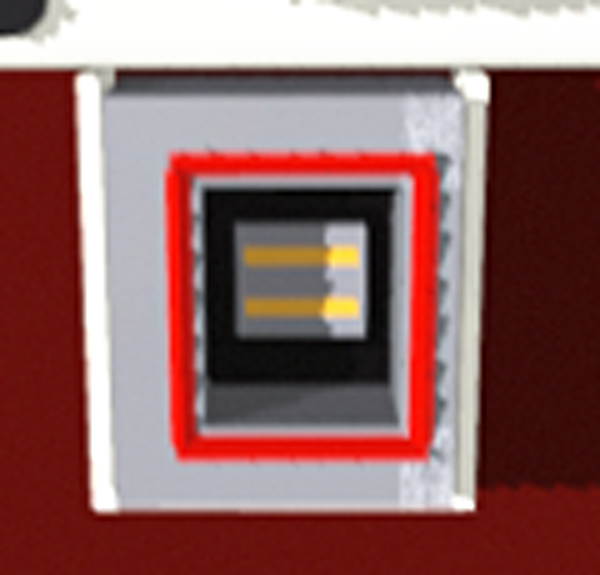

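```bash
python3 -m inch '{"gripper":[91.9,91.9,91.9,91.9,91.9,91.9,91.9,91.9,91.9,91.9],"translation":[[-0.01,0.09,0],[-0.02,0.18,0],[-0.03,0.27,0],[-0.04,0.36,0],[-0.05,0.46,0],[-0.06,0.56,0],[-0.07,0.66,0],[-0.08,0.76,0],[-0.09,0.86,0],[-0.1,0.95,0]],"twist":[-0.08,-0.16,-0.24,-0.32,-0.4,-0.48,-0.56,-0.64,-0.72,-0.77]}' && python3 -m inch '{"gripper":[91.9,91.9,91.9,91.9,91.9,91.9,91.9,91.9,91.9,91.9],"translation":[[0,0.08,0],[0,0.108,0],[0,0.108,0],[0,0.108,0],[0,0.108,0],[0,0.108,0],[0,0.108,0],[0,0.108,0],[0,0.108,0],[0,0.108,0]],"twist":[0,0,0,0,0,0,0,0,0,0]}'
python3 - <<'E'
from h import *
o=bot.get_obs(); p=cams.grab_frame('wrist'); save(p,'w2.png'); print(o['ee_pos'],o['wrist_force'])
for l,z in (('pack_top',.1025),('charger_mouth',.05),('tab_face',.0795)):
    for r in cams.spot_point(l,p)[:3]: print(l,r['score'],np.round(r['uv'],1),atz(p,r['uv'],z,o).round(4))
E
python3 -c "
import cv2;a=cv2.imread('pics/w2.png')[80:280,200:440];cv2.imwrite('pics/w2c.png',cv2.resize(a,None,fx=3,fy=3,interpolation=2))"
```

```text
t: 3.2
ee_pos: [0.4583, 0.2202, 0.2499]
ee_rot: [-0.474, 0.473, -0.525, 0.525]
wrist_force: [0.9, 0.3, -0.1]
finger_gap: 0.0919
t: 4.2
ee_pos: [0.4582, 0.2738, 0.2496]
ee_rot: [0.475, -0.475, 0.524, -0.524]
wrist_force: [0.9, -0.4, 0.3]
finger_gap: 0.0921
[0.45817693 0.2737848  0.2495902 ] [ 0.92611473 -0.42318533  0.34510298]
pack_top 0.95 [323. 181.] [0.4623 0.2735 0.1025]
pack_top 0.81 [467.2 153. ] [0.4753 0.1405 0.1025]
charger_mouth 0.57 [252.6 305.9] [0.3017 0.3756 0.05  ]
tab_face 0.93 [429.3 152.5] [0.4747 0.1682 0.0795]
tab_face 0.69 [298.  174.7] [0.4654 0.2981 0.0795]
```

View pics/w2c.png

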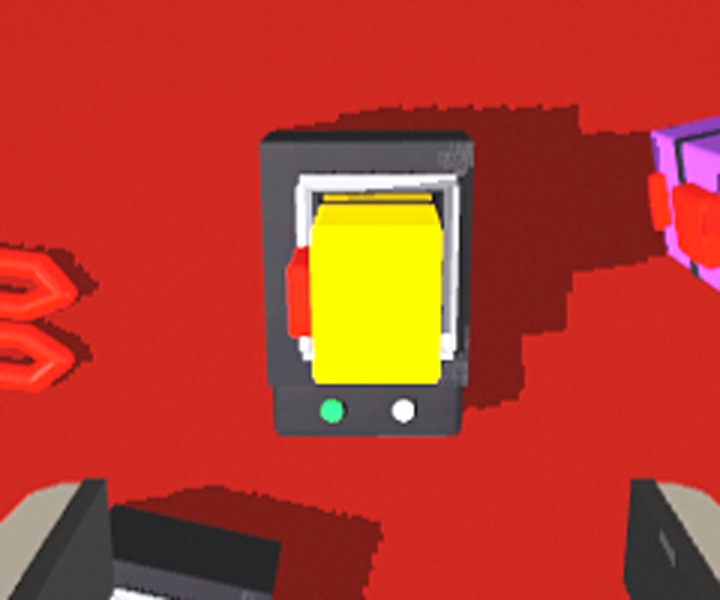

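The close view shows the yellow top square to the image, with corners near (304,154)–(347,208) in full-frame pixels. The tab is on its left and the purple pack well to the right.

Run:
```python
from h import *
from scipy.spatial.transform import Rotation as Ro
o=bot.get_obs(); p=cams.grab_frame('wrist')
w,x,y,z=o['ee_rot']; R=Ro.from_quat([x,y,z,w]).as_matrix(); print('toolx yaw',np.degrees(np.arctan2(R[1,0],R[0,0])))
im=p['img'].astype(int); print(im[170:260:1,320][::-1][40:60].tolist(), im[140:165,326].tolist())
m=((im[:,:,0]>235)&(im[:,:,1]>235)&(im[:,:,2]<60)).astype(np.uint8)
k=np.zeros_like(m);k[130:220,290:360]=1;m*=k
c=max(cv2.findContours(m,0,1)[0],key=cv2.contourArea)
W=np.array([atz(p,q,.1025,o)[:2] for q in c.reshape(-1,2)+0.0],np.float32)
print(cv2.minAreaRect(c),cv2.minAreaRect(W))
ys,xs=np.where(m)
for r in range(150,212,6):
    t=xs[ys==r]; 
    if len(t):print(r,t.min(),t.max())
for cc in range(306,346,6):
    t=ys[xs==cc]; print(cc,t.min(),t.max())
```

```text
toolx yaw -95.65726153552383
[[81, 77, 80], [83, 78, 85], [84, 81, 88], [84, 82, 88], [82, 82, 89], [82, 81, 89], [83, 83, 90], [85, 80, 88], [87, 82, 90], [86, 83, 89], [82, 81, 92], [65, 64, 93], [255, 255, 14], [255, 255, 0], [255, 255, 0], [255, 255, 0], [255, 255, 0], [255, 255, 0], [255, 255, 0], [255, 255, 0]] [[248, 249, 251], [249, 250, 252], [235, 237, 243], [106, 109, 125], [152, 125, 43], [239, 205, 15], [188, 156, 26], [91, 79, 44], [230, 194, 23], [254, 237, 0], [250, 233, 0], [250, 231, 0], [250, 232, 0], [250, 231, 0], [249, 230, 0], [255, 254, 0], [255, 255, 0], [255, 255, 0], [255, 255, 0], [255, 255, 0], [255, 255, 0], [255, 255, 0], [255, 255, 0], [255, 255, 0], [255, 255, 0]]
((325.0, 178.0), (44.0, 58.0), -0.0) ((0.46425336599349976, 0.27165159583091736), (0.04023154824972153, 0.05537314713001251), 84.31218719482422)
150 307 344
156 304 346
162 303 346
168 304 346
174 304 346
180 304 346
186 304 346
192 305 345
198 305 345
204 305 346
306 151 206
312 149 207
318 149 207
324 149 207
330 149 207
336 149 207
342 149 207
```

```bash
python3 -m inch '{"gripper":[91.9,91.9,91.9,91.9,91.9,91.9,91.9,91.9,91.9,91.9],"translation":[[0.008,-0.0025,-0.03],[0.008,-0.0025,-0.08],[0.008,-0.0025,-0.13],[0.008,-0.0025,-0.18],[0.008,-0.0025,-0.22],[0.008,-0.0025,-0.22],[0.008,-0.0025,-0.22],[0.008,-0.0025,-0.22],[0.008,-0.0025,-0.22],[0.008,-0.0025,-0.22]],"twist":[0,0,0,0,0,0,0,0,0,0]}'
python3 - <<'E'
from h import *
o=bot.get_obs(); p=cams.grab_frame('wrist'); save(p,'w3.png'); print(o['ee_pos'],o['wrist_force'])
for l,z in (('pack_top',.1025),('tab_face',.0795)):
    for r in cams.spot_point(l,p)[:2]: print(l,r['score'],np.round(r['uv'],1),atz(p,r['uv'],z,o).round(4))
im=p['img'].astype(int); m=((im[:,:,0]>253)&(im[:,:,1]>253)&(im[:,:,2]<60)).astype(np.uint8)
c=max(cv2.findContours(m,0,1)[0],key=cv2.contourArea)
W=np.array([atz(p,q,.1025,o)[:2] for q in c.reshape(-1,2)+0.0],np.float32)
print(cv2.minAreaRect(c),cv2.minAreaRect(W))
E
```

```text
t: 5.45
ee_pos: [0.4627, 0.2729, 0.1405]
ee_rot: [-0.475, 0.474, -0.524, 0.524]
wrist_force: [0.1, 0.2, 0.0]
finger_gap: 0.092
[0.46268482 0.2728967  0.14050091] [0.0860972  0.15487764 0.00373655]
pack_top 0.84 [327.4 230.7] [0.4614 0.2705 0.1025]
tab_face 0.78 [470.2 186.3] [0.4749 0.1712 0.0795]
tab_face 0.57 [285.  217.6] [0.4649 0.2998 0.0795]
((325.5, 229.0), (63.0, 72.0), 0.0) ((0.4619225561618805, 0.27171024680137634), (0.039788927882909775, 0.04941566288471222), 84.33818817138672)
```

View pics/w3.png

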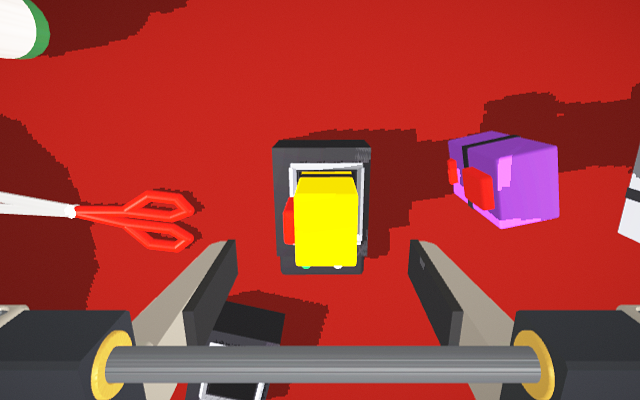

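The pack is centred between the fingers at (325,229), nothing is in the way, and both measurements agree. I'll descend and touch lightly first.

```bash
python3 -m inch '{"gripper":[91.9,91.9,91.9,91.9,40,40,40,40,40,40],"translation":[[0,0,-0.05],[0,0,-0.1],[0,0,-0.15],[0,0,-0.16],[0,0,-0.16],[0,0,-0.16],[0,0,-0.16],[0,0,-0.16],[0,0,-0.16],[0,0,-0.16]],"twist":[0,0,0,0,0,0,0,0,0,0]}' 4; python3 -m inch '{"gripper":[40,40,40,40,40,40,40,40,40,40],"translation":[[0,0,0],[0,0,0],[0,0,0],[0,0,0],[0,0,0],[0,0,0],[0,0,0],[0,0,0],[0,0,0],[0,0,0]],"twist":[0,0,0,0,0,0,0,0,0,0]}' 22
```

```text
t: 6.6
ee_pos: [0.4627, 0.2731, 0.0602]
ee_rot: [-0.475, 0.474, -0.524, 0.524]
wrist_force: [-0.1, 2.4, 2.0]
finger_gap: 0.0473
t: 7.6
ee_pos: [0.4625, 0.2722, 0.06]
ee_rot: [-0.475, 0.475, -0.524, 0.524]
wrist_force: [0.6, -3.5, 5.1]
finger_gap: 0.041
```

```bash
python3 -m inch '{"gripper":[40,40,40,40,40,40,40,40,40,40],"translation":[[0,0,0.004],[0,0,0.008],[0,0,0.012],[0,0,0.016],[0,0,0.02],[0,0,0.024],[0,0,0.028],[0,0,0.032],[0,0,0.036],[0,0,0.04]],"twist":[0,0,0,0,0,0,0,0,0,0]}' 22
```

```text
t: 8.6
ee_pos: [0.462, 0.2724, 0.0796]
ee_rot: [-0.474, 0.475, -0.524, 0.524]
wrist_force: [0.4, -3.1, -4.3]
finger_gap: 0.041
```

```bash
python3 -m inch '{"gripper":[40,40,40,40,40,40,40,40,40,40],"translation":[[0,0,0.02],[0,0,0.05],[0,0,0.08],[0,0,0.12],[0,0,0.17],[0,0,0.22],[0,0,0.28],[0,0,0.33],[0,0,0.34],[0,0,0.34]],"twist":[0,0,0,0,0,0,0,0,0,0]}' 22
python3 - <<'E'
from h import *
o=bot.get_obs(); p=cams.grab_frame('wrist'); save(p,'w4.png'); print(o['ee_pos'],o['wrist_force'],o['ft_torque'])
E
```

```text
t: 9.6
ee_pos: [0.4628, 0.2732, 0.2507]
ee_rot: [-0.476, 0.474, -0.524, 0.524]
wrist_force: [0.2, 0.2, -3.0]
finger_gap: 0.0408
[0.46275019 0.27320035 0.25071293] [ 0.20093322  0.18181343 -2.97497089] [ 0.03337477  0.04707687 -0.0512469 ]
```

View pics/w4.png

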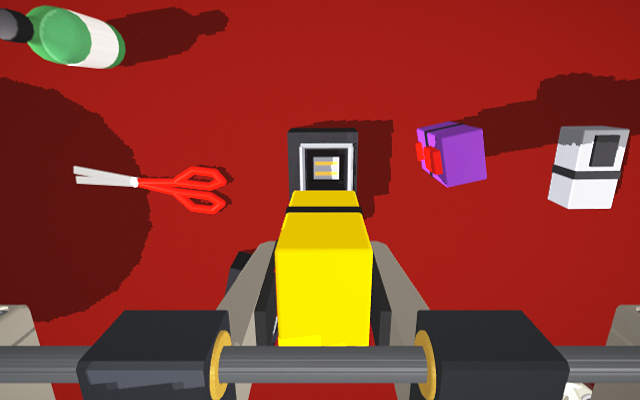

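The pack is held upright and clear of the charger, at a weight of about 3 N, with the tab pressed (gap 41 mm). I'll carry it to a pose where the camera is directly over the turntable well.

```bash
python3 -m inch '{"gripper":[40,40,40,40,40,40,40,40,40,40],"translation":[[0,-0.04,0],[-0.01,-0.1,0],[-0.02,-0.18,0],[-0.02,-0.26,0],[-0.03,-0.34,0],[-0.04,-0.42,0],[-0.04,-0.5,0],[-0.05,-0.58,0],[-0.05,-0.66,0],[-0.062,-0.74,0]],"twist":[0.03,0.1,0.18,0.26,0.34,0.42,0.5,0.58,0.66,0.73]}' 22 && python3 -m inch '{"gripper":[40,40,40,40,40,40,40,40,40,40],"translation":[[0,-0.08,0],[0,-0.16,0],[0,-0.24,0],[0,-0.3,0],[0,-0.34,0],[0,-0.366,0],[0,-0.366,0],[0,-0.366,0],[0,-0.366,0],[0,-0.366,0]],"twist":[0.03,0.04,0.042,0.042,0.042,0.042,0.042,0.042,0.042,0.042]}' 22
python3 - <<'E'
from h import *
from scipy.spatial.transform import Rotation as Ro
o=bot.get_obs(); p=cams.grab_frame('wrist'); save(p,'w5.png'); print(o['ee_pos'],o['wrist_force'])
w,x,y,z=o['ee_rot']; R=Ro.from_quat([x,y,z,w]).as_matrix(); print('toolx yaw',np.degrees(np.arctan2(R[1,0],R[0,0])),R[2])
for z in (.041,.05,.059): print(z,redrect(p,o,z,(280,50,370,140)))
E
python3 -c "
import cv2;a=cv2.imread('pics/w5.png')[40:220,200:440];cv2.imwrite('pics/w5c.png',cv2.resize(a,None,fx=3,fy=3,interpolation=2))"
```

```text
t: 10.65
ee_pos: [0.4305, -0.0988, 0.2482]
ee_rot: [-0.566, 0.566, -0.424, 0.423]
wrist_force: [1.0, 0.7, -2.8]
finger_gap: 0.0413
t: 11.65
ee_pos: [0.4313, -0.2795, 0.2496]
ee_rot: [0.571, -0.57, 0.418, -0.418]
wrist_force: [0.3, -0.7, -1.5]
finger_gap: 0.0404
[ 0.43126944 -0.27946661  0.2495817 ] [ 0.31164289 -0.65955529 -1.5427035 ]
toolx yaw -72.44685968931424 [-1.96775382e-04 -9.99999976e-01  9.12157552e-05]
0.041 (((0.5126885771751404, -0.2535772919654846), (0.0687432736158371, 0.05915790796279907), 17.521516799926758), ((323.0, 89.0), (70.0, 58.0), 90.0), np.uint64(1095))
0.05 (((0.5126649141311646, -0.25357329845428467), (0.06711133569478989, 0.057753439992666245), 17.521549224853516), ((323.0, 89.0), (70.0, 58.0), 90.0), np.uint64(1095))
0.059 (((0.5126413106918335, -0.2535693645477295), (0.06547936052083969, 0.05634908005595207), 17.5214900970459), ((323.0, 89.0), (70.0, 58.0), 90.0), np.uint64(1095))
```

View pics/w5c.png

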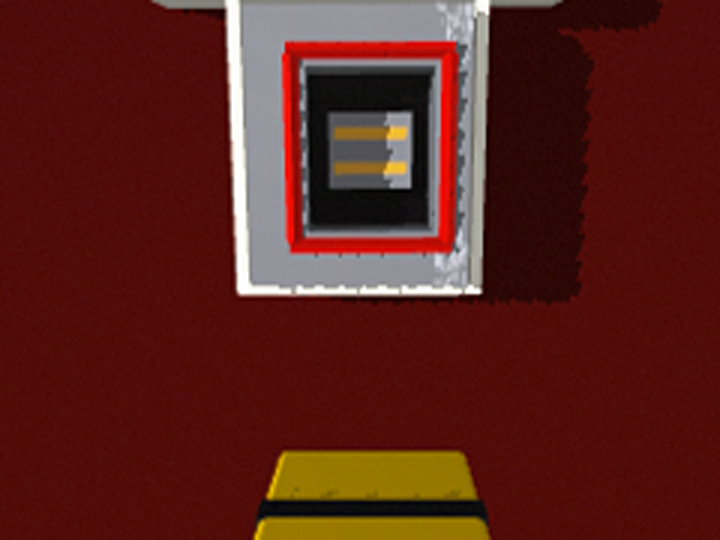

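The mouth centre is (0.5127, −0.2536), whichever insert height I assume. The yaw matches the tool to within about 0.3°. Next I go above the well.

```bash
python3 -m inch '{"gripper":[40,40,40,40,40,40,40,40,40,40],"translation":[[0.06,0.02,0],[0.12,0.04,0],[0.1634,0.0544,0],[0.1634,0.0544,-0.05],[0.1634,0.0544,-0.12],[0.1634,0.0544,-0.19],[0.1634,0.0544,-0.24],[0.1634,0.0544,-0.263],[0.1634,0.0544,-0.263],[0.1634,0.0544,-0.263]],"twist":[0,0,0,0,0,0,0,0,0,0]}' 22
python3 - <<'E'
from h import *
o=bot.get_obs(); p=cams.grab_frame('wrist'); save(p,'w6.png'); print(o['ee_pos'],o['wrist_force'],o['ft_torque'])
im=cv2.imread('pics/w6.png')
E
python3 -c "
import cv2;a=cv2.imread('pics/w6.png')[120:320,200:440];cv2.imwrite('pics/w6c.png',cv2.resize(a,None,fx=3,fy=3,interpolation=2))"
```

```text
t: 12.7
ee_pos: [0.5137, -0.2534, 0.1191]
ee_rot: [0.57, -0.57, 0.418, -0.419]
wrist_force: [-0.3, -0.1, -1.5]
finger_gap: 0.0408
[ 0.51366854 -0.25338395  0.1191496 ] [-0.34573858 -0.08485243 -1.49260231] [ 0.00178534  0.04045374 -0.01029709]
```

View pics/w6c.png

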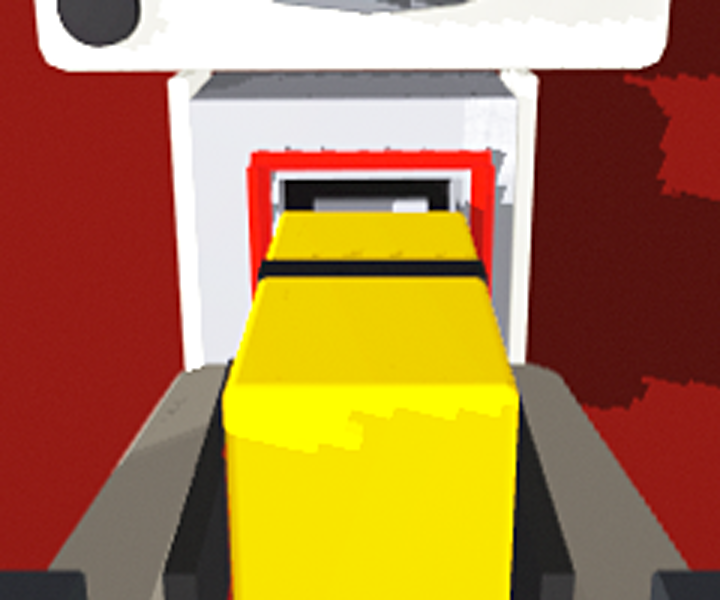

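The foot is centred over the mouth to within 1 mm, with foot mid at crop column 375 and mouth mid at 371. I'll nudge about 0.7 mm towards +y and 0.5 mm towards +x while starting down.

```bash
python3 -m inch '{"gripper":[40,40,40,40,40,40,40,40,40,40],"translation":[[0.0005,0.0016,0],[0.0005,0.0016,-0.006],[0.0005,0.0016,-0.012],[0.0005,0.0016,-0.018],[0.0005,0.0016,-0.024],[0.0005,0.0016,-0.03],[0.0005,0.0016,-0.036],[0.0005,0.0016,-0.04],[0.0005,0.0016,-0.044],[0.0005,0.0016,-0.044]],"twist":[0,0,0,0,0,0,0,0,0,0]}' 22; python3 -c "
from h import *; o=bot.get_obs(); print(o['ee_pos'],o['wrist_force'],o['ft_torque'])"
```

```text
t: 13.75
ee_pos: [0.513, -0.2524, 0.0958]
ee_rot: [-0.57, 0.57, -0.418, 0.418]
wrist_force: [-0.8, 0.1, -2.6]
finger_gap: 0.0408
[ 0.51298606 -0.25235169  0.09577139] [-0.78065887  0.10878117 -2.60333057] [ 0.03086434 -0.0156238  -0.01325935]
```

```bash
python3 -m inch '{"gripper":[40,40,40,40,40,40,40,40,40,40],"translation":[[0,0,-0.004],[0,0,-0.008],[0,0,-0.012],[0,0,-0.016],[0,0,-0.02],[0,0,-0.024],[0,0,-0.028],[0,0,-0.032],[0,0,-0.036],[0,0,-0.036]],"twist":[0,0,0,0,0,0,0,0,0,0]}' 22; python3 -c "
from h import *; o=bot.get_obs(); print(o['ee_pos'],o['wrist_force'],o['ft_torque'])"
```

```text
t: 14.75
ee_pos: [0.513, -0.2523, 0.0778]
ee_rot: [-0.57, 0.57, -0.418, 0.418]
wrist_force: [0.2, -0.1, -2.6]
finger_gap: 0.0412
[ 0.51295465 -0.25232751  0.07777069] [ 0.19505717 -0.13865998 -2.57138212] [-0.04257968  0.00810431  0.00028136]
```

```bash
for i in 1; do python3 -m inch '{"gripper":[40,40,40,40,40,40,40,40,40,40],"translation":[[0,0,-0.001],[0,0,-0.002],[0,0,-0.003],[0,0,-0.004],[0,0,-0.005],[0,0,-0.006],[0,0,-0.007],[0,0,-0.008],[0,0,-0.01],[0,0,-0.01]],"twist":[0,0,0,0,0,0,0,0,0,0]}' 22; done
```

```text
t: 15.75
ee_pos: [0.513, -0.2524, 0.0729]
ee_rot: [-0.57, 0.57, -0.418, 0.418]
wrist_force: [-0.1, 0.5, -2.7]
finger_gap: 0.0407
```

```bash
python3 -m inch '{"gripper":[40,40,40,40,40,40,40,40,40,40],"translation":[[0,0,-0.001],[0,0,-0.002],[0,0,-0.003],[0,0,-0.004],[0,0,-0.005],[0,0,-0.006],[0,0,-0.007],[0,0,-0.008],[0,0,-0.008],[0,0,-0.008]],"twist":[0,0,0,0,0,0,0,0,0,0]}' 22
```

```text
t: 16.75
ee_pos: [0.5132, -0.2524, 0.0693]
ee_rot: [0.57, -0.57, 0.418, -0.418]
wrist_force: [-1.0, -0.1, 1.2]
finger_gap: 0.041
```

```bash
python3 -m inch '{"gripper":[40,40,40,40,40,40,40,40,40,40],"translation":[[0,0,-0.001],[0,0,-0.002],[0,0,-0.003],[0,0,-0.004],[0,0,-0.005],[0,0,-0.006],[0,0,-0.006],[0,0,-0.006],[0,0,-0.006],[0,0,-0.006]],"twist":[0,0,0,0,0,0,0,0,0,0]}' 22
```

```text
t: 17.75
ee_pos: [0.5132, -0.2525, 0.0661]
ee_rot: [0.57, -0.57, 0.418, -0.418]
wrist_force: [-1.1, 0.2, 2.7]
finger_gap: 0.0408
```

```bash
python3 -m inch '{"gripper":[40,40,40,40,40,40,40,40,40,40],"translation":[[0,0,-0.001],[0,0,-0.002],[0,0,-0.003],[0,0,-0.003],[0,0,-0.003],[0,0,-0.003],[0,0,-0.003],[0,0,-0.003],[0,0,-0.003],[0,0,-0.003]],"twist":[0,0,0,0,0,0,0,0,0,0]}' 22
```

```text
t: 18.75
ee_pos: [0.5132, -0.2525, 0.0646]
ee_rot: [0.57, -0.57, 0.418, -0.418]
wrist_force: [0.3, 0.4, 2.6]
finger_gap: 0.0411
```

```bash
python3 -m inch '{"gripper":[40,40,40,40,40,40,40,40,40,40],"translation":[[0,0,-0.001],[0,0,-0.002],[0,0,-0.002],[0,0,-0.002],[0,0,-0.002],[0,0,-0.002],[0,0,-0.002],[0,0,-0.002],[0,0,-0.002],[0,0,-0.002]],"twist":[0,0,0,0,0,0,0,0,0,0]}' 22
```

```text
t: 19.75
ee_pos: [0.5132, -0.2524, 0.0636]
ee_rot: [0.57, -0.57, 0.418, -0.418]
wrist_force: [0.1, -0.3, 3.4]
finger_gap: 0.0412
```

```bash
python3 -m inch '{"gripper":[40,40,40,40,40,40,40,40,40,40],"translation":[[0,0,-0.0005],[0,0,-0.001],[0,0,-0.0015],[0,0,-0.0015],[0,0,-0.0015],[0,0,-0.0015],[0,0,-0.0015],[0,0,-0.0015],[0,0,-0.0015],[0,0,-0.0015]],"twist":[0,0,0,0,0,0,0,0,0,0]}' 22
```

```text
t: 20.75
ee_pos: [0.5131, -0.2524, 0.0629]
ee_rot: [-0.57, 0.57, -0.418, 0.418]
wrist_force: [-1.4, -0.7, 5.5]
finger_gap: 0.0408
```

```bash
python3 -m inch '{"gripper":[40,40,40,40,40,40,40,40,40,40],"translation":[[0,0,-0.0005],[0,0,-0.001],[0,0,-0.001],[0,0,-0.001],[0,0,-0.001],[0,0,-0.001],[0,0,-0.001],[0,0,-0.001],[0,0,-0.001],[0,0,-0.001]],"twist":[0,0,0,0,0,0,0,0,0,0]}' 22
```

```text
t: 21.75
ee_pos: [0.5132, -0.2525, 0.0628]
ee_rot: [0.57, -0.57, 0.418, -0.418]
wrist_force: [-2.0, 0.0, 9.9]
finger_gap: 0.041
```

The hard stop is found: z holds at 0.0628 while the force rises to 9.9 N, and the springs alone gave about 3 N. I'll hold that light push and ease the fingers open so the tab snaps out.

```bash
python3 -m inch '{"gripper":[41.5,42.5,43.5,44.5,45.5,46.5,47,47,47,47],"translation":[[0,0,0],[0,0,0],[0,0,0],[0,0,0],[0,0,0],[0,0,0],[0,0,0],[0,0,0],[0,0,0],[0,0,0]],"twist":[0,0,0,0,0,0,0,0,0,0]}' 22; python3 -m inch '{"gripper":[48,50,54,58,62,66,70,70,70,70],"translation":[[0,0,0],[0,0,0],[0,0,0],[0,0,0],[0,0,0],[0,0,0],[0,0,0],[0,0,0],[0,0,0],[0,0,0]],"twist":[0,0,0,0,0,0,0,0,0,0]}' 22
```

```text
t: 22.75
ee_pos: [0.5124, -0.251, 0.062]
ee_rot: [0.57, -0.57, 0.419, -0.417]
wrist_force: [-2.6, 5.7, 6.0]
finger_gap: 0.0469
t: 23.75
ee_pos: [0.5132, -0.2524, 0.0624]
ee_rot: [0.57, -0.57, 0.418, -0.418]
wrist_force: [-0.0, 0.1, -0.6]
finger_gap: 0.0701
```

```bash
python3 -m inch '{"gripper":[80,85,85,85,85,85,85,85,85,85],"translation":[[0,0,0.0],[0,0,0.02],[0,0,0.06],[0,0,0.12],[0,0,0.18],[0,0,0.24],[0,0,0.3],[0,0,0.34],[0,0,0.34],[0,0,0.34]],"twist":[0,0,0,0,0,0,0,0,0,0]}'
python3 - <<'E'
from h import *
o=bot.get_obs(); p=cams.grab_frame('wrist'); save(p,'w7.png'); print(o['ee_pos'],o['wrist_force'])
im=p['img'].astype(int); m=((im[:,:,0]>180)&(im[:,:,1]>150)&(im[:,:,2]<80)).astype(np.uint8)
k=np.zeros_like(m);k[120:240,270:380]=1;m*=k
c=max(cv2.findContours(m,0,1)[0],key=cv2.contourArea)
for z in (.105,.111):
    W=np.array([atz(p,q,z,o)[:2] for q in c.reshape(-1,2)+0.0],np.float32); print(z,cv2.minAreaRect(W))
for n in ('wrist','scene'):
    q=p if n=='wrist' else cams.grab_frame(n)
    if n=='scene': save(q,'s7.png')
    for l in ('tab_face','pack_top'):
        for r in cams.spot_point(l,q)[:4]: print(n,l,r['score'],np.round(r['uv'],1))
X=np.array([[.5127,-.2536,.105],[.5127,-.2536,.109]]); print(proj(p,X,o),proj(q,X))
a=cv2.imread('pics/w7.png')[110:260,240:400]; b=cv2.imread('pics/s7.png')[120:220,200:330]
cv2.imwrite('pics/c7.png',np.hstack([cv2.resize(a,(400,375),interpolation=2),cv2.resize(b,(400,375),interpolation=2)]))
E
```

```text
t: 24.75
ee_pos: [0.5131, -0.2523, 0.2325]
ee_rot: [0.57, -0.57, 0.418, -0.418]
wrist_force: [0.1, -0.6, -0.2]
finger_gap: 0.0851
[ 0.51305259 -0.25234376  0.23252601] [ 0.06545342 -0.58092509 -0.24685303]
0.105 ((0.5152071714401245, -0.25168198347091675), (0.0565243661403656, 0.039576344192028046), 17.329565048217773)
0.111 ((0.5167810916900635, -0.25117072463035583), (0.05538662523031235, 0.03877972811460495), 17.32956886291504)
wrist tab_face 0.75 [295.5 183.3]
wrist pack_top 0.85 [322.3 193.5]
scene tab_face 0.65 [264.5 164. ]
scene tab_face 0.64 [358.8 227.1]
scene tab_face 0.46 [273.9 168.8]
scene tab_face 0.2 [204.5 168.7]
scene pack_top 0.76 [263.  160.8]
scene pack_top 0.6 [354.6 213.5]
[[324.37113296 192.12513997]
 [324.39733665 193.38639803]] [[265.21071405 161.20132147]
 [265.12029469 160.19679119]]
```

View pics/c7.png

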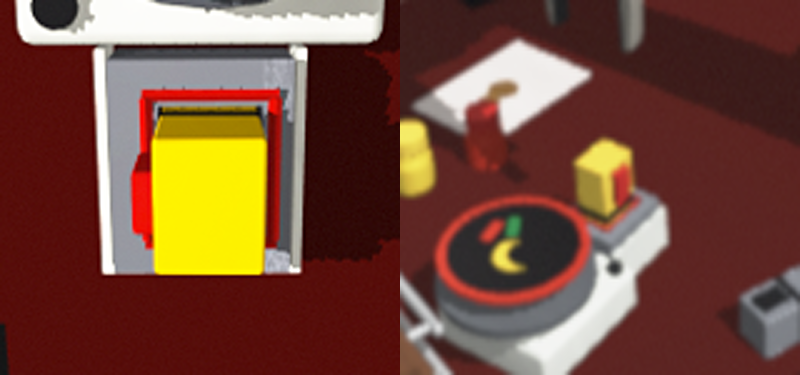

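The pack stands upright and square in the well, and the tab pad protrudes clearly on the left. I'll measure the protrusion and seating height.

Run:
```python
from h import *
o=bot.get_obs(); p=cams.grab_frame('wrist'); im=p['img'].astype(int)
Y=(im[:,:,1]>150)&(im[:,:,2]<80); Rd=(im[:,:,0]>120)&(im[:,:,1]<60)&(im[:,:,2]<60)
for r in range(164,222,6):
    y=np.where(Y[r,270:380])[0]+270; e=np.where(Rd[r,280:y.min()])[0]+280 if len(y) else []
    print(r,y.min() if len(y) else None,y.max() if len(y) else None, (e.min(),e.max()) if len(e) else None)
print('col brightness',[ (r,im[r,325].tolist()) for r in list(range(150,170))+list(range(214,224))])
from scipy.spatial.transform import Rotation as Ro
th=np.radians(17.5); ex=np.array([np.cos(th),np.sin(th),0]);ey=np.array([-np.sin(th),np.cos(th),0])
c=np.array([.5127,-.2536,0])
for zu in (.0145,.0165,.0205):
    b=c+[0,0,zu]
    P=[b+ex*25+ez*np.array([0,0,1])*1+ey*0 for ez in (.09,)] 
    pts=[b+ex*.025+[0,0,.09],b-ex*.025+[0,0,.09],b+ey*.02+[0,0,.09],b-ey*.02+[0,0,.09],b+ey*.028+[0,0,.084],b+ey*.022+[0,0,.084]]
    print(zu,'front/back rows',proj(p,pts[:2],o)[:,1].round(1),'left,right,tabout,tabin cols',proj(p,pts[2:],o)[:,0].round(1))
```

```text
164 302 303 (np.int64(297), np.int64(301))
170 302 346 (np.int64(297), np.int64(300))
176 302 346 (np.int64(294), np.int64(300))
182 302 346 (np.int64(293), np.int64(300))
188 302 346 (np.int64(293), np.int64(300))
194 302 346 (np.int64(294), np.int64(300))
200 302 346 (np.int64(294), np.int64(300))
206 302 346 (np.int64(299), np.int64(301))
212 302 346 None
218 302 345 None
col brightness [(150, [162, 119, 128]), (151, [155, 153, 142]), (152, [162, 134, 18]), (153, [131, 102, 0]), (154, [23, 19, 14]), (155, [70, 56, 13]), (156, [145, 116, 0]), (157, [163, 130, 0]), (158, [160, 129, 0]), (159, [161, 128, 0]), (160, [160, 128, 0]), (161, [159, 126, 0]), (162, [159, 127, 0]), (163, [159, 125, 0]), (164, [176, 138, 0]), (165, [235, 195, 0]), (166, [254, 237, 0]), (167, [254, 243, 0]), (168, [254, 243, 0]), (169, [254, 242, 0]), (214, [253, 241, 0]), (215, [253, 241, 0]), (216, [254, 242, 0]), (217, [255, 244, 0]), (218, [255, 238, 0]), (219, [201, 141, 0]), (220, [76, 0, 10]), (221, [87, 12, 13]), (222, [87, 15, 10]), (223, [88, 14, 10])]
0.0145 front/back rows [163.8 218.5] left,right,tabout,tabin cols [302.2 347.7 293.7 300.4]
0.0165 front/back rows [164.3 219.2] left,right,tabout,tabin cols [302.1 347.8 293.5 300.2]
0.0205 front/back rows [165.2 220.8] left,right,tabout,tabin cols [301.8 348.1 293.1 299.9]
```

The tab's outer edge is at column 293, where 293.5 is predicted for fully out and 300 for pressed. The top edges at rows 164.5 and 219 fit an underside about 16 mm up, which is the latched height rather than riding up. Handing in.

```bash
python3 -c "
from h import *
o=bot.get_obs(); print(o['t'],o['wrist_force'],o['finger_gap']); print(bot.sign_off())"
```

```text
25.1 [-0.27646174 -0.37947956  0.36368089] 0.08472405355613093
the job is handed in; nothing more can be done
None
```

The yellow battery is in the turntable well with its tab locked, and I handed the job in at 25.1 s. I pinched it in the right-hand charger at 22 N with the tab fully pressed and lifted it straight out. I then lowered it square into the well with the tab on the robot's left, down to the hard stop, which I felt at about 10 N. After that I eased the fingers open so the tab snapped out, and backed off.

**Last checks:**
- **Tab:** its outer edge is at column 293; 293.5 is predicted for fully out and about 300 for pressed.
- **Seating:** the edges of the top face fit an underside about 16 mm up. That is roughly 1–2 mm above the hard stop, which is the latched height. The battery's yaw is within about 0.2° of the well.
- **Robot:** the fingers were open and clear, with the wrist force near zero.

**Weaker points:**
- **Height from the picture:** this is good to only 1–2 mm, so the tab reading is the stronger evidence that it is locked.
- **Finger gap:** it read about 41 mm where 42 mm was expected, which looks like a reading offset of about 1 mm.
- **Other items:** I took no final whole-bench picture to compare them. The moves were planned clear of them, and the wrist force readings showed no unexpected contact.

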